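# Clamp a sample carrier with three clicks and hold

## Task

Seat the flat aluminium sample carrier square and flat on the floor of the clamp fixture's pocket and let go of it. Then take the knob of the click lever and pull the lever exactly three clicks from rest, never a fourth, so that the sprung foot presses the carrier home for its bonding. The lever springs back if freed: finish while still holding it, still, in the third click, and leave the petri dish and the tape roll where they are.

Things in the scene. Friction and masses are not known exactly. Their poses are not given: they have to be found in the camera images.
- carrier: Loose flat aluminium block, about 0.14 kg, 44 (x) x 64 (y) x 20 mm (z), a dark round recess with a thin glass disc in its top; origin at the centre of its underside, z up. Its lowest 4 mm are stepped in 1.5 mm all round (41 x 61 mm) as a lead-in. Grip it across the 44 mm sides by its top 10 mm. Either way round fits.
- clamp_fixture: Fixed grey base plate 100 (x) x 215 (y) mm, 12 mm thick, flat on the bench. Origin on the bench below the pocket's centre; the plate runs from y = -165 to +50 mm. At the +y end stands the pocket of low aluminium walls; towards -y follow a plunger guide and the click lever. All but the lever and its knob is under 45 mm high.
- pocket (a point): Centre of the pocket floor, 12 mm above the bench, axes as clamp_fixture. Pocket 48 (x) by 68 mm (y) inside: 2 mm clearance all round the carrier, whose y lies along the pocket's y. Walls 12 mm thick rise 8 mm above the floor; the seated carrier stands 12 mm proud. A 24 mm wide pressure foot waits in a slot in the -y wall, 1 mm behind its inner face.
- lever_pivot (a point): Point on the lever's upright turning axis, on top of the base plate (12 mm above the bench), 110 mm to -y of the pocket centre in the fixture's frame. At lever angle q the arm points from here along (sin(0.35 - q), -cos(0.35 - q)) in the fixture's x, y.
- lever (a joint): Angle of the steel click lever: 0 at rest on its stop, growing clockwise seen from above (knob moves towards the fixture's -x, the robot's side), end stop 1.0 rad. One click is 0.2 rad (19 mm at the knob): notches at 0.2, 0.4, 0.6, 0.8, crests between them at 0.1, 0.3, 0.5, 0.7. A return spring takes a freed lever back to 0 from any notch.
- lever_knob: Upright round black knob, 16 mm diameter, 41 mm high, on the end of the lever arm 95 mm from the lever's axis, free to spin about its own upright axis; origin at the centre of its underside, 49 mm above the bench. The arm's end below is 22 mm across. Pull needed at the knob: 5 to 7 N up to each crest, about half of that just past it.
- knob_mid (a point): Point on the knob's axis at which to grip it, 22 mm above its underside (71 mm above the bench).
- pressure_foot: Steel foot 24 mm wide, 8 mm high, on a 700 N/m spring; it slides 3 mm per click towards the fixture's +y as the lever is pulled and presses on the carrier's short side; origin at the middle of its face.
- petri_1: Lidded petri dish, 66 mm diameter, 15 mm high, a bystander; origin at the centre of its underside.
- tape_roll: Roll of tape lying flat, 62 mm diameter, 19 mm high, a bystander; origin at the centre of its underside.

How it is judged:
By the outcome, as a careful person would: the job done as asked, in the order asked, and still so for the second after the job is handed in, while the arm keeps its last pose, push and grip.
It also fails if it takes over 54 s, if anything falls off the work surface, if the arm or the gripper's body presses on something with over 40 N, if the wrist force passes 120 N, or if a joint passes its speed limit or range.

## Robot

A 7-joint arm with a two-finger parallel gripper is mounted at the origin on a cart in front of the work surface, level with it; the furniture and walls round the work are solid. World frame = base frame: x ahead of the robot, y to its left, z up, the work surface at z = 0. Lengths are in m, angles in rad, forces in N, time in s.
With the tool pointing down it reaches from about 0.4 to 0.85 m from the base axis. Payload 4.5 kg.
Tool frame: the origin (TCP) lies at the very end of the fingers, on their centre line; the grasp point (between the pads) lies 19 mm behind it; z points along the fingers, y is the line along which they close (so a half turn about z gives the same grasp; the last joint's range is limited). The gripper opens to 88 mm and grips with 3 to 60 N. Pads are 18 mm wide; open, the fingers measure 123 mm over their backs; the gripper's body (75 mm by 187 mm) begins 45 mm behind the grasp point.
Start: joints at [1.317, 0.689, -0.195, 1.565, 0.157, 0.902, -0.215], TCP at [0.177, -0.599, 0.239] pointing down, gripper open.
Joint ranges: [-3.01, 3.01], [-0.46, 2.08], [-1.47, 1.51], [0.13, 2.56], [-1, 4.14], [0.04, 2.09], [-2.66, 2.66]. Speed limits (rad/s): [2.57, 2.57, 3.14, 3.14, 3.14, 3.14, 3.14].

## Interface

Orientations are given as a unit quaternion [x, y, z, w].
In Python, from plant import r, optics gives the robot as it stands.
- The arm moves only by the tool servo_tool, never from a script. Its arguments are lists of equal length, an entry for each row: "translation": the shift along the tool's x, y, z in m, a list of three; "turn": the turn, a rotation vector about the tool's x, y, z in rad, a list of three. In form: {"translation": [[dx, dy, dz], ...], "turn": [[rx, ry, rz], ...]}. A call has 1 to 10 rows; each row shifts and turns the commanded pose from where the row before left it, along the tool's axes as they then stand; what a row does not reach is not made up. A row lasts 1/8 s, in which the tool goes at most 62.5 mm and 10.7 degrees, less where a joint would pass 70% of its speed; a pose out of reach is approached as far as the arm can. A call is refused whole if a number of a shift passes 0.0625 or a number of a turn 0.188, either way. A call with a gripper value outside its range is refused whole. "grip" is the opening, from 0 (shut) to 1 (fully open), set as the call begins (left out, the last holds). The fingers move at their own pace and stop on an object; "grip_force" is the grip in N (left out, the last holds). Time passes only in rows, so rows that do not move let the fingers close. It gives the time, the measured TCP pose, the force, the opening and the grip force at its end, in the units of the state.
- r.get_state(): the state, without advancing time (a new reading comes with each control period).
- optics.snapshot(name): name is "side" or "top" or "wrist"; returns a dict with "img" (420x560x3 uint8, red, green, blue), "z_map" (420x560 float32, m along the optical axis (not along the pixel's ray), 0 where there is no reading), "mtx" (3x3 intrinsics, pixels), "k1" (the pictures are not rectified: a ray, as slopes to the right and down, at radius r is drawn at 1 + k1 r^2 times it, then the intrinsics apply), "R" (3x3) and "t" (3): a world point X has camera coordinates R X + t. Camera axes: x right, y down, z forward; pixel columns grow to the right and rows downward; lengths in m; the calibration is good to about 2 mm. A picture is of the moment at which its call begins.
- r.finish_job(): hands the job in; it is judged then, once.
The state is a dict: "clock": time; "q": joint angles; "qd": joint speeds; "joint_torque": joint torques, N m; "tool_pos": TCP position; "eef_rot": TCP orientation; "contact_force": force on the tool from outside, world axes, zero at the start; "moment": the same for the moment, N m; "opening": opening from 0.0 (shut) to 1.0 (fully open); "finger_force": force on a finger pad.
Only numpy, scipy, OpenCV 4.12 (cv2) and the standard library are available. Lean on these libraries where they do the work, as an engineer would, in place of code of your own. Each camera call takes 0.05 s, during which the arm holds its last target. There are 200 camera calls.

## Working session

There is one attempt and no reset: what is moved stays moved. The work goes in short steps, Python scripts to look and compute and a tool call to move; the robot and the scene stay as the last step left them, time stands still between calls to the robot, and variables do not carry over. Pictures are saved under pics/ and viewed, at most 10 in all, crops included, and the job is handed in when it is done.

Besides the shell and the picture viewer there is one more tool, called after "Request:" in YAML: its name, and indented under it one key for each argument. servo_tool: Moves the arm, as the interface text tells. Its arguments: {"type":"object","properties":{"translation":{"type":"array"},"turn":{"type":"array"},"grip":{"type":"number"},"grip_force":{"type":"number"}},"required":["translation","turn"]}

```bash
ls; mkdir -p pics; cat > h.py <<'E'
import numpy as np, cv2
from plant import r, optics
def snap(n):
    s=optics.snapshot(n); return s
def save(s,f): cv2.imwrite('pics/'+f,cv2.cvtColor(s['img'],cv2.COLOR_RGB2BGR))
def rays(s,uv):
    uv=np.asarray(uv,float).reshape(-1,1,2)
    n=cv2.undistortPoints(uv,np.array(s['mtx']),np.array([s['k1'],0,0,0,0.]))[:,0]
    R=np.array(s['R']);d=np.c_[n,np.ones(len(n))]@R
    return -R.T@np.array(s['t']),d
def onz(s,uv,z):
    c,d=rays(s,uv); return c+d*((z-c[2])/d[:,2])[:,None]
def cloud(s):
    h,w=s['z_map'].shape
    v,u=np.mgrid[:h,:w]; c,d=rays(s,np.c_[u.ravel(),v.ravel()])
    return (c+d*s['z_map'].ravel()[:,None]).reshape(h,w,3)
E
python3 - <<'E'
from h import *
for n in('top','side'):
    s=snap(n);save(s,n+'1.png');print(n,s['k1'],-np.array(s['R']).T@s['t'],np.array(s['R'])[2],s['mtx'][0][0])
print(r.get_state())
E
```

```text
pics
top 0.032097729049847 [0.38040157 0.04730551 1.14923246] [ 0.09447648  0.02563119 -0.99519708] 435.7618726453646
side -0.14503599683198498 [0.44397604 1.09516367 0.72223604] [ 0.02391008 -0.84306717 -0.53727652] 485.8239025576217
{'clock': 0.1, 'q': array([ 1.31681474,  0.68989481, -0.19452925,  1.56620698,  0.15733909,
        0.90249937, -0.21508237]), 'qd': array([-9.96967511e-05, -6.74423690e-04,  7.33221500e-04, -2.82887176e-03,
       -2.35295792e-04,  1.30456337e-03, -1.08233798e-03]), 'joint_torque': array([-3.06765258e-03, -5.28505647e+01, -1.27121653e+00, -1.53837723e+01,
       -5.24387928e-02,  1.98456815e-03,  4.77341916e-05]), 'tool_pos': array([ 0.17718955, -0.59878425,  0.23800259]), 'eef_rot': array([ 9.89656555e-01,  1.43454704e-01, -1.85215947e-04, -7.85055806e-04]), 'contact_force': array([-0.43027299,  0.55578651, -0.60327266]), 'moment': array([0.01735073, 0.0205704 , 0.00650404]), 'finger_force': 0.0, 'opening': 0.9993166596920875}
```

View pics/top1.png

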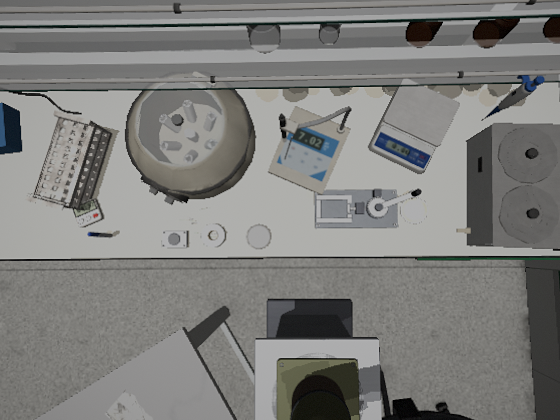

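View pics/side1.png

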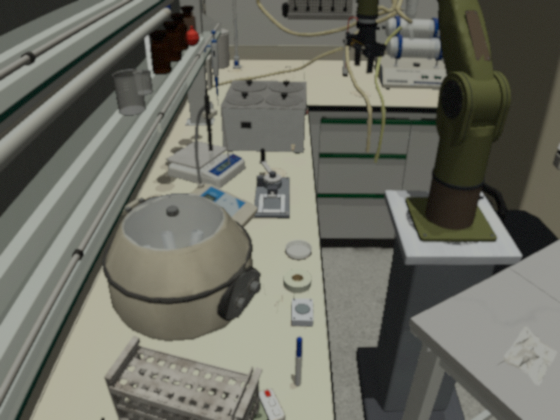

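Top view: carrier at about (175,239), tape roll (212,236), petri dish (259,237), fixture (356,209) with its pocket at the left end (+y), and knob near (416,192). The side view shows the same: carrier (302,311), fixture (272,197).

```bash
python3 - <<'E'
from h import *
s=snap('top');P=cloud(s);t=snap('side');Q=cloud(t)
np.set_printoptions(precision=4,suppress=True)
def comp(P,lo,hi,box):
    m=((P[...,2]>lo)&(P[...,2]<hi)&(P[...,0]>box[0])&(P[...,0]<box[1])&(P[...,1]>box[2])&(P[...,1]<box[3])).astype(np.uint8)
    n,l,st,_=cv2.connectedComponentsWithStats(m)
    for i in range(1,n):
        if st[i,4]>12:
            p=P[l==i]; rc=cv2.minAreaRect(p[:,:2].astype(np.float32)*1000)
            print(st[i],'mean',p.mean(0),'rect',np.round(rc[0],1),np.round(rc[1],1),round(rc[2],1),'med z',np.median(p[:,2]))
a=onz(s,[(175,239),(356,209),(416,192),(335,208)],0.02);print(a)
for n,X in(('top',P),('side',Q)):
    print(n,'carrier');comp(X,.012,.03,(a[0,0]-.06,a[0,0]+.06,a[0,1]-.05,a[0,1]+.06))
    print(n,'fix');comp(X,.006,.03,(a[1,0]-.09,a[1,0]+.09,a[1,1]-.18,a[1,1]+.18))
    print(n,'knob');comp(X,.07,.12,(a[1,0]-.09,a[1,0]+.12,a[1,1]-.2,a[1,1]+.18))
c=cv2.cvtColor(s['img'],cv2.COLOR_RGB2BGR)
A=cv2.resize(c[180:260,150:250],None,fx=4,fy=4,interpolation=cv2.INTER_CUBIC)
B=cv2.resize(c[180:240,305:435],None,fx=6,fy=6,interpolation=cv2.INTER_CUBIC)
d=cv2.cvtColor(t['img'],cv2.COLOR_RGB2BGR)
C=cv2.resize(d[140:330,245:325],None,fx=3,fy=3,interpolation=cv2.INTER_CUBIC)[:600]
o=np.zeros((600,800,3),np.uint8); 
o[:180*2,:780]=B[:360]; o[360:600,:400]=A[80:320]; cv2.imwrite('pics/crop.png',o); 
cv2.imwrite('pics/cropside.png',C)
E
```

```text
[[ 0.4066  0.3629  0.02  ]
 [ 0.4805 -0.1073  0.02  ]
 [ 0.5231 -0.2624  0.02  ]
 [ 0.4836 -0.0532  0.02  ]]
top carrier
[162 230  25  18 444] mean [0.4082 0.3659 0.0197] rect [408.  366.1] [64.3 44.2] 89.5 med z 0.019642508324358543
top fix
[ 287  175  111   53 2702] mean [ 0.4863 -0.0789  0.0148] rect [486.  -68.5] [304.7 125.8] 78.9 med z 0.013079888006435447
[380 189  17  12 153] mean [ 0.5203 -0.1937  0.0123] rect [ 518.6 -191.2] [29.3 46. ] 0.4 med z 0.01222991700053222
top knob
[413 188   9   8  45] mean [ 0.5161 -0.2466  0.0857] rect [ 516.2 -247.8] [14.4 14.3] 63.0 med z 0.08755750010230523
side carrier
[292 299  22  25 512] mean [0.4092 0.3727 0.0204] rect [408.8 368.1] [66.1 42.9] 89.8 med z 0.020648807685083925
side fix
[ 238  177   52   50 1387] mean [ 0.4926 -0.0596  0.0164] rect [486.6 -72.6] [289.6 124.9] 80.0 med z 0.014307774170679965
side knob
[260 148   5   8  38] mean [ 0.5188 -0.2422  0.0823] rect [ 519.1 -243. ] [12.5 16. ] 3.8 med z 0.08264856836595746
```

View pics/crop.png

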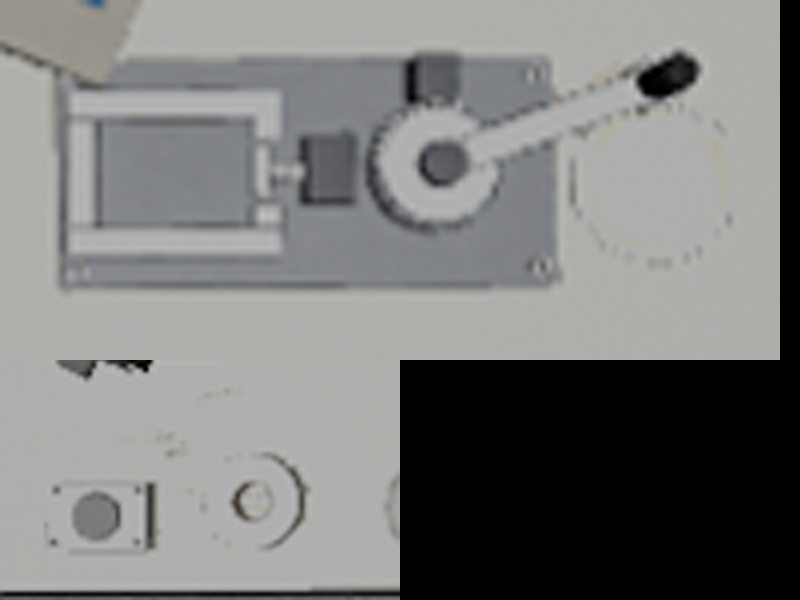

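Zoomed top view: fixture almost square to the world, with its empty pocket at the left and the lever at rest at upper right. The pH meter is close beside the pocket's +x corner, so I check obstacle heights next.

```bash
python3 - <<'E'
from h import *
s=snap('top');P=cloud(s)
np.set_printoptions(precision=3,suppress=True,linewidth=250)
# height map 2cm grid max z, (x rows descending)
def hm(P,xs,ys,st=.02):
    for x in xs[::-1]:
        print('%.2f'%x,' '.join('%3d'%(1000*max([-.001]+list(P[(abs(P[...,0]-x)<=st/2)&(abs(P[...,1]-y)<=st/2)][:,2]))) for y in ys))
ys=np.arange(.46,-.40,-.02);print('ys',' '.join('%3d'%(y*100) for y in ys))
hm(P,np.arange(.38,.7,.02),ys)
# plate by colour
for uv in[(345,228),(365,222),(398,200),(330,196),(335,210),(300,210)]: print(uv,s['img'][uv[1],uv[0]],P[uv[1],uv[0]])
# plate region by height
m=(abs(P[...,2]-.012)<.004)&(P[...,0]<.57)&(P[...,0]>.40)&(P[...,1]<.03)&(P[...,1]>-.25)
p=P[m];print(p.min(0),p.max(0),m.sum())
w=(abs(P[...,2]-.020)<.0035)&(P[...,0]<.55)&(P[...,0]>.42)&(P[...,1]<.03)&(P[...,1]>-.1)
p=P[w];print('walls',p.min(0),p.max(0),cv2.minAreaRect(p[:,:2].astype(np.float32)*1000))
E
```

```text
ys  46  44  42  40  37  35  33  31  29  27  25  23  21  19  17  15  13  11   9   7   5   3   1   0  -2  -4  -6  -8 -10 -12 -14 -16 -18 -20 -22 -24 -26 -28 -30 -32 -34 -36 -38 -40
0.68 377 585 614 614 614 614 614 614 614 614 615 615 615 616 615 613 615 614 614 614 615 616 615 614 615 614 616 615 614 613 614 614 615 615 616 615 614 613 585 377 378 389 378 379
0.66 128 161 195 206 212 214 213 226 225 212 211 213 210 201 173 141   5   4  48  52  59  61  63  66  67 304 294  64   6   5  36  54  55  57  55  68  68  70  67  68   4 422 419 172
0.64 127 159 191 206 212 213 212 213 213 212 211 211 210 200 169 140   4   5  46  52 327  56  60 326 325 313  64  61   5   4  40  49  52  54  56  55  55  65  68  65   5   4   5 172
0.62 128 151 186 205 211 211 212 212 212 212 212 210 206 190 164 134   3   4  44 385 385 332 334 334 327  60  60   5   4   4   4  41  48  51  52  55  57  57  56   3   6   4   4 174
0.60  -1 138 171 195 207 209 212 211 213 211 210 209 199 182 151 126   4  32  42  43 334 332  51  52  55  56  52   6   4   5   4   4   6  40  50  52  52  56  48   4   5   5 122 176
0.58   5 125 158
[... 1758 characters left out ...]
  5   3   3   5   4   6   3 173 174
0.38   3   3   5  23  24  22  23   4   4  18  18   3   4   4   3  19  19  15   5   4   4 1149   5   5   3   4   4   4   4   4   4   4   4   3   5   6   5   3   4   4   3   4 171 172
(345, 228) [153 153 150] [ 0.433 -0.081 -0.004]
(365, 222) [130 133 137] [ 0.447 -0.131  0.011]
(398, 200) [174 175 175] [ 0.5   -0.21   0.045]
(330, 196) [178 178 178] [ 0.515 -0.041  0.02 ]
(335, 210) [127 132 134] [ 0.479 -0.054  0.014]
(300, 210) [175 175 172] [0.481 0.037 0.003]
[ 0.434 -0.216  0.008] [0.541 0.026 0.016] 1964
walls [ 0.437 -0.099  0.017] [0.547 0.029 0.023] ((496.4661865234375, -37.132080078125), (115.34249114990234, 121.03343200683594), 6.573510646820068)
```

```bash
python3 - <<'E'
from h import *
np.set_printoptions(precision=3,suppress=True,linewidth=250)
for n in('top','side'):
    P=cloud(snap(n))
    for y in np.arange(.30,.44,.01):
        q=P[(abs(P[...,1]-y)<.006)&(P[...,2]>.04)&(P[...,2]<.35)&(P[...,0]>.38)&(P[...,0]<.6)]
        if len(q): 
            q=q[q[:,0].argsort()][:4]; print(n,'%.2f'%y,q[:,[0,2]].ravel())
E
```

```text
top 0.30 [0.51  0.048 0.51  0.045 0.51  0.044 0.511 0.043]
top 0.31 [0.51  0.05  0.51  0.048 0.51  0.047 0.51  0.046]
top 0.32 [0.498 0.069 0.498 0.085 0.498 0.062 0.5   0.074]
top 0.33 [0.496 0.084 0.498 0.069 0.498 0.089 0.498 0.086]
top 0.34 [0.498 0.089 0.499 0.058 0.5   0.092 0.501 0.09 ]
top 0.35 [0.497 0.079 0.499 0.079 0.5   0.075 0.501 0.082]
top 0.36 [0.492 0.077 0.494 0.085 0.494 0.082 0.494 0.082]
top 0.37 [0.496 0.09  0.498 0.09  0.498 0.089 0.498 0.089]
top 0.38 [0.504 0.082 0.51  0.073 0.522 0.118 0.523 0.11 ]
top 0.39 [0.523 0.073 0.525 0.078 0.527 0.065 0.527 0.078]
top 0.40 [0.518 0.076 0.518 0.075 0.52  0.079 0.52  0.079]
top 0.41 [0.522 0.081 0.522 0.079 0.524 0.082 0.525 0.081]
top 0.42 [0.528 0.074 0.531 0.072 0.544 0.07  0.545 0.098]
top 0.43 [0.55  0.084 0.552 0.053 0.552 0.098 0.553 0.063]
top 0.44 [0.553 0.063 0.553 0.061 0.554 0.054 0.582 0.125]
side 0.30 [0.513 0.126 0.513 0.125 0.513 0.118 0.513 0.12 ]
side 0.31 [0.513 0.126 0.514 0.084 0.514 0.087 0.514 0.088]
side 0.32 [0.515 0.095 0.515 0.096 0.515 0.092 0.516 0.127]
side 0.33 [0.496 0.085 0.496 0.081 0.496 0.078 0.496 0.076]
side 0.34 [0.498 0.082 0.498 0.064 0.499 0.065 0.5   0.09 ]
side 0.35 [0.503 0.098 0.504 0.078 0.504 0.076 0.505 0.085]
side 0.36 [0.495 0.077 0.495 0.077 0.495 0.081 0.495 0.073]
side 0.37 [0.496 0.087 0.497 0.077 0.497 0.084 0.497 0.076]
side 0.38 [0.502 0.087 0.502 0.084 0.502 0.08  0.502 0.082]
side 0.39 [0.526 0.064 0.526 0.098 0.526 0.092 0.526 0.095]
side 0.40 [0.52  0.077 0.52  0.075 0.52  0.073 0.52  0.07 ]
side 0.41 [0.52  0.077 0.52  0.075 0.52  0.073 0.52  0.07 ]
side 0.42 [0.527 0.075 0.527 0.079 0.527 0.076 0.527 0.071]
side 0.43 [0.547 0.103 0.547 0.069 0.548 0.064 0.548 0.061]
side 0.44 [0.552 0.068 0.552 0.071 0.552 0.063 0.553 0.079]
```

Latch of the centrifuge sits at x≈0.495, z up to ≈0.1, beside the carrier. I will grip the carrier with the hand shifted about 14 mm towards -x, so that closing slides it clear. First I move over the fixture for a wrist view.

Request:
servo_tool:
  translation:
    - [0,0,-0.008]
    - [0,0,-0.008]
    - [0,0,-0.008]
    - [0,0,-0.008]
    - [0,0,-0.008]
    - [0,0,-0.008]
    - [0,0,-0.008]
    - [0.041,0.02,0]
    - [0.041,0.02,0]
    - [0.041,0.02,0]
  turn:
    - [0,0,-0.1833]
    - [0,0,-0.1833]
    - [0,0,-0.1833]
    - [0,0,-0.1833]
    - [0,0,-0.1833]
    - [0,0,-0.1833]
    - [0,0,-0.1833]
    - [0,0,0]
    - [0,0,0]
    - [0,0,0]

```text
clock: 1.6
tool_pos: [0.2379, -0.4751, 0.2948]
eef_rot: [0.707, 0.707, 0.0, 0.0]
contact_force: [0.1, 0.9, -0.0]
opening: 1.0
finger_force: 0.0
```

Request:
servo_tool:
  translation:
    - [0.0415,0.02,0]
    - [0.0415,0.02,0]
    - [0.0415,0.02,0]
    - [0.0415,0.02,0]
    - [0.0415,0.02,0]
    - [0.0415,0.02,0]
    - [0.0415,0.02,0]
    - [0.0415,0.02,0]
    - [0.0415,0.02,0]
    - [0.0415,0.02,0]
  turn:
    - [0,0,0]
    - [0,0,0]
    - [0,0,0]
    - [0,0,0]
    - [0,0,0]
    - [0,0,0]
    - [0,0,0]
    - [0,0,0]
    - [0,0,0]
    - [0,0,0]

```text
clock: 2.85
tool_pos: [0.438, -0.06, 0.2949]
eef_rot: [0.707, 0.707, 0.0, 0.0]
contact_force: [0.9, -0.4, 0.8]
opening: 0.996
finger_force: 0.0
```

```bash
python3 - <<'E'
from h import *
s=snap('wrist');save(s,'w1.png');np.savez('w1.npz',**{k:np.array(s[k]) for k in('img','z_map','mtx','k1','R','t')})
st=r.get_state();print(st['tool_pos'],st['eef_rot'],st['clock'],st['q'],-np.array(s['R']).T@s['t'],s['R'][2])
E
```

```text
[ 0.44122186 -0.05287807  0.29575125] [7.04073811e-01 7.10115702e-01 3.96707893e-03 1.46829742e-04] 2.9 [ 0.46646066  0.42293834 -0.64619483  1.99426799  0.33686875  0.82454987
 -0.35924841] [0.43808544 0.00964822 0.44095961] [ 1.74195851e-04 -2.69757713e-01 -9.62928214e-01]
```

View pics/w1.png

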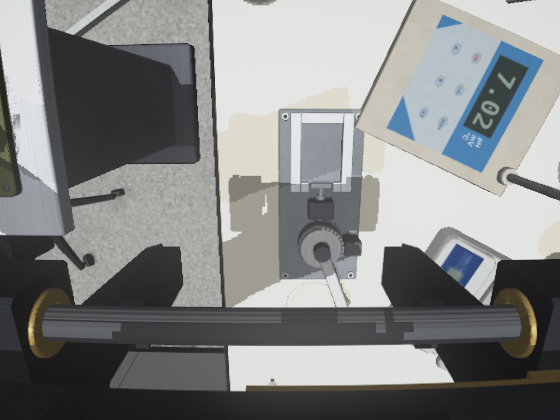

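Wrist view: fixture upright in the picture, pocket at about (321,147), hub (322,245), arm leading down to (340,300), pH meter at upper right. The arm was still settling, so I retake it for measuring.

```bash
cat > fx.py <<'E'
from h import *
np.set_printoptions(precision=4,suppress=True,linewidth=200)
snap('wrist');snap('wrist');s=snap('wrist');P=cloud(s)
st=r.get_state();print(st['tool_pos'],st['eef_rot'],st['clock'])
x,y,z=P[...,0],P[...,1],P[...,2]
from collections import defaultdict
def edges(mask,axis,lo,hi,n):
    o=[]
    for a in np.linspace(lo,hi,n):
        k=mask&(abs((y if axis==0 else x)-a)<.0015); v=(x if axis==0 else y)[k]
        if len(v)>5:o.append((a,np.percentile(v,1),np.percentile(v,99)))
    return np.array(o)
wall=(z>.016)&(z<.0235)
reg=(x>.42)&(x<.545)&(y>-.1)&(y<.02)
print('plane z',np.median(z[(x>.38)&(x<.42)&(y>-.1)&(y<0)]),'wall z',np.median(z[wall&reg]))
# wall strips across x at y rows
for a in np.arange(-.085,.01,.01):
    k=wall&reg&(abs(y-a)<.002); v=np.sort(x[k])
    if len(v)>3:
        g=np.diff(v).argmax(); print('y %.3f'%a,'outer',v[0],v[-1],'inner',v[g],v[g+1])
for a in np.arange(.445,.53,.01):
    k=wall&reg&(abs(x-a)<.002); v=np.sort(y[k])
    if len(v)>3:
        g=np.diff(v).argmax(); print('x %.3f'%a,'outer',v[0],v[-1],'inner',v[g],v[g+1])
pl=(z>.007)&(z<.06)&(x<.56)
for a in np.arange(-.2,.0,.02):
    v=x[pl&(abs(y-a)<.002)]; print('plate y %.2f'%a,v.min() if len(v) else 0,v.max() if len(v) else 0)
k=(z>.052)&(z<.075)&(x>.42)&(x<.56)&(y>-.22)&(y<-.1); print('hub',x[k].mean() if k.any() else 0,y[k].mean() if k.any() else 0,k.sum())
c=cv2.cvtColor(s['img'],cv2.COLOR_RGB2BGR)
E
python3 fx.py
```

```text
[ 0.4374 -0.0608  0.2947] [ 0.7063  0.7079 -0.0002  0.0001] 3.05
plane z 0.37567722996196307 wall z 0.020112086143409785
y -0.085 outer 0.44855691448978724 0.5198084721097773 inner 0.49457557840405597 0.4981839924138174
y -0.075 outer 0.44848392572117934 0.519456415075337 inner 0.45905872506455525 0.5075857165933684
y -0.065 outer 0.44831902543838287 0.5186226507787819 inner 0.4588928905336968 0.5080012550339956
y -0.055 outer 0.4482108178564465 0.5195755139356363 inner 0.45874699450630324 0.5076749768049122
y -0.045 outer 0.44811371300980474 0.5187343243825644 inner 0.4585338869765992 0.5076865956010914
y -0.035 outer 0.44800969144309216 0.5196043631013066 inner 0.45837122471126385 0.5076889622330246
y -0.025 outer 0.44792742651149453 0.5191734050557415 inner 0.4593427397134086 0.5073629063724739
y -0.015 outer 0.44780774293186915 0.5268185388468971 inner 0.4997849904879068 0.5012275891690527
y -0.005 outer 0.44097846148627506 0.5351288972272767 inner 0.5191893330039893 0.5239417999540282
y 0.005 outer 0.5310403009650886 0.5347412757548542 inner 0.5338711806576925 0.5347412757548542
[... 721 characters left out ...]
 -0.08015631298819048
x 0.525 outer -0.020717659174149094 -0.003967919018762381 inner -0.020717659174149094 -0.019477678214525354
plate y -0.20 0.4346918144372994 0.533218550365865
plate y -0.18 0.43463570265782353 0.5328517518113858
plate y -0.16 0.4345804065704696 0.532153950071732
plate y -0.14 0.4345204487514594 0.5329593123909616
plate y -0.12 0.4344716399253715 0.5329355640876048
plate y -0.10 0.07968676403686259 0.5331966499074489
plate y -0.08 0.08460510007038136 0.5333250972084672
plate y -0.06 0.08848625191522042 0.5331436771079395
plate y -0.04 0.09223176042913334 0.533190104243786
plate y -0.02 0.09490938958947442 0.5599201777113177
hub 0.48363583784148395 -0.1576394551895878 242
```

Request:
servo_tool:
  translation:
    - [0.03,-0.003,0]
    - [0.045,-0.0045,0]
    - [0.045,-0.0045,0]
    - [0.045,-0.0045,0]
    - [0.045,-0.0045,0]
    - [0.045,-0.0045,0]
    - [0.045,-0.0045,0]
    - [0.045,-0.0045,0]
    - [0.045,-0.0045,0]
    - [0.037,-0.0045,0]
  turn:
    - [0,0,0]
    - [0,0,0]
    - [0,0,0]
    - [0,0,0]
    - [0,0,0]
    - [0,0,0]
    - [0,0,0]
    - [0,0,0]
    - [0,0,0]
    - [0,0,0]

```text
clock: 4.3
tool_pos: [0.3946, 0.3655, 0.2945]
eef_rot: [0.708, 0.706, -0.0, 0.001]
contact_force: [-0.0, -0.5, 0.3]
opening: 1.001
finger_force: 0.0
```

Request:
servo_tool:
  translation:
    - [0,0,0.03]
    - [0,0,0.03]
    - [0,0,0]
    - [0,0,0]
  turn:
    - [0,0,0]
    - [0,0,0]
    - [0,0,0]
    - [0,0,0]

```text
clock: 4.8
tool_pos: [0.3948, 0.3652, 0.2355]
eef_rot: [0.708, 0.707, 0.0, 0.0]
contact_force: [-0.5, 0.1, 0.2]
opening: 1.004
finger_force: 0.0
```

```bash
cat > ca.py <<'E'
from h import *
np.set_printoptions(precision=4,suppress=True,linewidth=200)
s=snap('wrist');P=cloud(s);save(s,'w2.png')
st=r.get_state();print(st['tool_pos'],st['eef_rot'],st['clock'])
x,y,z=P[...,0],P[...,1],P[...,2]
m=((z>.013)&(z<.027)&(x>.36)&(x<.45)&(y>.31)&(y<.43)).astype(np.uint8)
n,l,q,_=cv2.connectedComponentsWithStats(m);i=1+q[1:,4].argmax();p=P[l==i]
print(q[i],p.mean(0),cv2.minAreaRect(p[:,:2].astype(np.float32)*1000),np.median(p[:,2]))
E
python3 ca.py
```

```text
[0.3948 0.3657 0.2359] [0.7076 0.7066 0.001  0.0001] 4.85
[ 273  138   45   64 2762] [0.408  0.3685 0.0205] ((408.2575988769531, 367.6691589355469), (63.65003204345703, 44.1662483215332), 89.57617950439453) 0.020394632933355555
```

Request:
servo_tool:
  translation:
    - [0.002,0,0.025]
    - [0,0,0.035]
    - [0,0,0.035]
    - [0,0,0.035]
    - [0,0,0.035]
    - [0,0,0.03]
    - [0,0,0.02]
    - [0,0,0.01]
    - [0,0,0]
    - [0,0,0]
  turn:
    - [0,0,0]
    - [0,0,0]
    - [0,0,0]
    - [0,0,0]
    - [0,0,0]
    - [0,0,0]
    - [0,0,0]
    - [0,0,0]
    - [0,0,0]
    - [0,0,0]

```text
clock: 6.1
tool_pos: [0.3944, 0.3683, 0.0106]
eef_rot: [0.707, 0.707, 0.001, -0.0]
contact_force: [-0.3, 0.1, 0.7]
opening: 1.002
finger_force: 0.0
```

Request:
servo_tool:
  translation:
    - [0,0,0]
    - [0,0,0]
    - [0,0,0]
    - [0,0,0]
    - [0,0,0]
    - [0,0,0]
    - [0,0,0]
    - [0,0,0]
  turn:
    - [0,0,0]
    - [0,0,0]
    - [0,0,0]
    - [0,0,0]
    - [0,0,0]
    - [0,0,0]
    - [0,0,0]
    - [0,0,0]
  grip: 0.3
  grip_force: 20

```text
clock: 7.1
tool_pos: [0.394, 0.3677, 0.0097]
eef_rot: [0.707, 0.707, 0.0, 0.0]
contact_force: [0.8, 0.3, 2.3]
opening: 0.499
finger_force: 20.0
```

Request:
servo_tool:
  translation:
    - [0,0,-0.02]
    - [0,0,-0.035]
    - [0,0,-0.04]
    - [0,0,-0.04]
    - [0,0,-0.035]
    - [0,0,-0.02]
    - [0,0,0]
    - [0,0,0]
  turn:
    - [0,0,0]
    - [0,0,0]
    - [0,0,0]
    - [0,0,0]
    - [0,0,0]
    - [0,0,0]
    - [0,0,0]
    - [0,0,0]

```text
clock: 8.1
tool_pos: [0.3932, 0.3669, 0.1985]
eef_rot: [0.707, 0.707, -0.001, 0.0]
contact_force: [-0.7, 0.6, -2.4]
opening: 0.495
finger_force: 20.0
```

```bash
python3 - <<'E'
from h import *
np.set_printoptions(precision=4,suppress=True,linewidth=200)
s=snap('wrist');P=cloud(s);save(s,'w3.png')
st=r.get_state();T=st['tool_pos'];print(T,st['eef_rot'],st['clock'],st['opening'])
D=P-T
x,y,z=D[...,0],D[...,1],D[...,2]
m=((abs(z-.010)<.006)&(abs(x)<.0225)&(abs(y)<.05)).astype(np.uint8)
n,l,q,_=cv2.connectedComponentsWithStats(m);i=1+q[1:,4].argmax();p=D[l==i]
print(q[i],p.mean(0),p.min(0),p.max(0),cv2.minAreaRect(p[:,:2].astype(np.float32)*1000))
A=np.c_[p[:,:2],np.ones(len(p))];print('plane',np.linalg.lstsq(A,p[:,2],rcond=None)[0])
E
```

```text
[0.3931 0.3669 0.1984] [ 0.707   0.7073 -0.0014  0.0001] 8.15 0.4992880496505575
[  225   200   114   107 11679] [0.0001 0.0108 0.0108] [-0.0225 -0.0142  0.004 ] [0.0225 0.0318 0.016 ] ((0.022001266479492188, 8.925682067871094), (44.94063186645508, 45.911041259765625), 0.47534245252609253)
plane [-0.0031 -0.0425  0.0113]
```

View pics/w3.png

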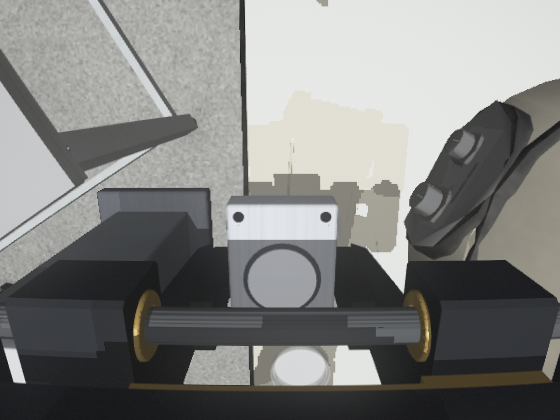

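Carrier is held level between the pads, recess centre at about (282,280) px, far edge 32 mm ahead of the TCP, so it is centred along y. Moving to the pocket.

Request:
servo_tool:
  translation:
    - [-0.03,0,0]
    - [-0.045,0,0]
    - [-0.045,0,0]
    - [-0.045,0,0]
    - [-0.045,0,0]
    - [-0.045,0,0]
    - [-0.045,0,0]
    - [-0.045,0,0]
    - [-0.045,0,0]
    - [-0.025,0,0]
  turn:
    - [0,0,0]
    - [0,0,0]
    - [0,0,0]
    - [0,0,0]
    - [0,0,0]
    - [0,0,0]
    - [0,0,0]
    - [0,0,0]
    - [0,0,0]
    - [0,0,0]

```text
clock: 9.4
tool_pos: [0.3927, -0.0497, 0.1987]
eef_rot: [0.708, 0.706, -0.001, -0.001]
contact_force: [0.6, 0.6, -0.8]
opening: 0.493
finger_force: 20.0
```

Request:
servo_tool:
  translation:
    - [0,0.02,0]
    - [0,0.03,0]
    - [0,0.025,0.02]
    - [0,0.015,0.03]
    - [0,0,0.03]
    - [0,0,0.025]
    - [0,0,0.015]
    - [0,0,0]
    - [0,0,0]
  turn:
    - [0,0,0]
    - [0,0,0]
    - [0,0,0]
    - [0,0,0]
    - [0,0,0]
    - [0,0,0]
    - [0,0,0]
    - [0,0,0]
    - [0,0,0]

```text
clock: 10.52
tool_pos: [0.4838, -0.0471, 0.0797]
eef_rot: [0.707, 0.707, -0.0, -0.0]
contact_force: [1.6, -0.2, -1.0]
opening: 0.495
finger_force: 20.0
```

```bash
python3 - <<'E'
from h import *
np.set_printoptions(precision=4,suppress=True,linewidth=200)
s=snap('wrist');P=cloud(s);save(s,'w4.png')
st=r.get_state();T=st['tool_pos'];print(T,st['eef_rot'],st['clock'],st['opening'],st['contact_force'])
D=P-T
x,y,z=D[...,0],D[...,1],D[...,2]
m=(abs(z-.010)<.006)&(abs(x)<.02)&(y<.028)&(y>-.012)
p=D[m];A=np.c_[p[:,:2],np.ones(len(p))];print('plane',np.linalg.lstsq(A,p[:,2],rcond=None)[0])
for a in(-.015,-.005,.005,.015):
    k=(abs(x-a)<.002)&(z>0.007)&(z<.016)&(abs(y)<.05);print(a,y[k].max())
    k=(abs(P[...,0]-.4836-a)<.002)&(abs(P[...,2]-.02)<.003)&(P[...,1]>-.02)&(P[...,1]<.02);v=P[k][:,1];print(' wall y',v.min() if len(v) else 0,v.max() if len(v) else 0)
t=snap('top');Q=cloud(t)-T;save(t,'t4.png')
u=snap('side');U=cloud(u)
for n,X in(('side',U),):
    d=X-T;k=(abs(d[...,2]-.010)<.004)&(abs(d[...,0])<.03)&(abs(d[...,1])<.05)
    print(n,d[k].min(0),d[k].max(0)) if k.any() else 0
a=cv2.resize(cv2.cvtColor(u['img'],cv2.COLOR_RGB2BGR)[130:270,200:350],None,fx=4,fy=4,interpolation=cv2.INTER_CUBIC);cv2.imwrite('pics/s4.png',a)
E
```

```text
[ 0.4841 -0.0472  0.08  ] [0.7071 0.7072 0.0002 0.0001] 10.575 0.49491881510020863 [ 1.0288  0.1912 -1.2295]
plane [-0.0029 -0.03    0.0109]
-0.015 0.031585531759585686
 wall y -0.014360825127885314 -0.0024227476307866827
-0.005 0.03163853238032844
 wall y -0.014345443575994266 -0.002509963146107897
0.005 0.03153064048580503
 wall y -0.01444651642772636 -0.002402874533721254
0.015 0.03163057508372117
 wall y -0.014330348041412734 -0.002398505917337937
side [-0.0281 -0.0343  0.0061] [0.0281 0.0357 0.0139]
```

View pics/w4.png

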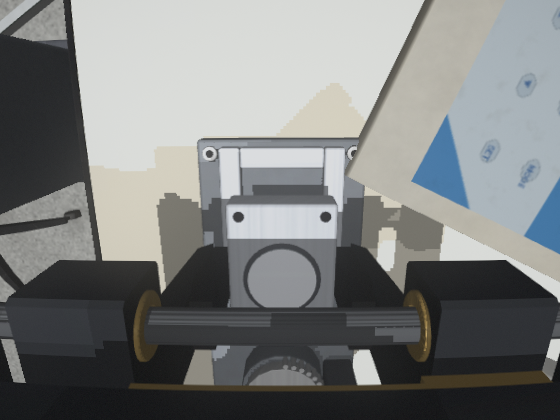

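Wrist view: the carrier (228–336 px wide) is centred between the pocket side walls (inner edges 240 and 325 px), and the far wall is parallel. The measured error is about -0.8 mm in y and -0.5 mm in x, so I lower it.

Request:
servo_tool:
  translation:
    - [-0.0008,-0.0005,0.015]
    - [0,0,0.015]
    - [0,0,0.01]
    - [0,0,0.006]
    - [0,0,0.004]
    - [0,0,0.003]
    - [0,0,0.002]
    - [0,0,0.002]
    - [0,0,0]
  turn:
    - [0,0,0]
    - [0,0,0]
    - [0,0,0]
    - [0,0,0]
    - [0,0,0]
    - [0,0,0]
    - [0,0,0]
    - [0,0,0]
    - [0,0,0]

```text
clock: 11.8
tool_pos: [0.4833, -0.0481, 0.0227]
eef_rot: [0.707, 0.707, -0.0, 0.0]
contact_force: [0.3, 0.1, -1.5]
opening: 0.497
finger_force: 20.0
```

Request:
servo_tool:
  translation:
    - [0,0,0.0007]
    - [0,0,0.0005]
    - [0,0,0.0005]
    - [0,0,0]
  turn:
    - [0,0,0]
    - [0,0,0]
    - [0,0,0]
    - [0,0,0]

```text
clock: 12.3
tool_pos: [0.4834, -0.0481, 0.0217]
eef_rot: [0.707, 0.707, 0.0, 0.0]
contact_force: [-1.0, -0.7, 6.9]
opening: 0.495
finger_force: 20.0
```

Request:
servo_tool:
  translation:
    - [0,0,0]
    - [0,0,0]
    - [0,0,0]
    - [0,0,0]
  turn:
    - [0,0,0]
    - [0,0,0]
    - [0,0,0]
    - [0,0,0]
  grip: 0.62

```text
clock: 12.8
tool_pos: [0.4834, -0.0481, 0.0209]
eef_rot: [0.707, 0.707, -0.0, -0.0]
contact_force: [-0.1, -0.5, -0.9]
opening: 0.622
finger_force: 0.0
```

Request:
servo_tool:
  translation:
    - [0,0,-0.015]
    - [0,0,-0.03]
    - [0,0,-0.04]
    - [0,0,-0.04]
    - [0,0,-0.02]
    - [0,0,0]
    - [0,0,0]
  turn:
    - [0,0,0]
    - [0,0,0]
    - [0,0,0]
    - [0,0,0]
    - [0,0,0]
    - [0,0,0]
    - [0,0,0]

```text
clock: 13.68
tool_pos: [0.4828, -0.0483, 0.1652]
eef_rot: [0.707, 0.707, -0.001, -0.0]
contact_force: [0.3, -0.7, -0.0]
opening: 0.618
finger_force: 0.0
```

```bash
cat > ck.py <<'E'
from h import *
np.set_printoptions(precision=4,suppress=True,linewidth=200)
s=snap('wrist');P=cloud(s);save(s,'w5.png')
st=r.get_state();print(st['tool_pos'],st['clock'],st['opening'],st['contact_force'])
x,y,z=P[...,0],P[...,1],P[...,2]
m=((z>.026)&(z<.038)&(x>.45)&(x<.515)&(y>-.09)&(y<-.0)).astype(np.uint8)
n,l,q,_=cv2.connectedComponentsWithStats(m);i=1+q[1:,4].argmax();p=P[l==i]
A=np.c_[p[:,:2]-p[:,:2].mean(0),np.ones(len(p))];print(q[i],'plane',np.linalg.lstsq(A,p[:,2],rcond=None)[0],p.min(0),p.max(0),cv2.minAreaRect(p[:,:2].astype(np.float32)*1000))
k=(z>.017)&(z<.023)&(x>.43)&(x<.525)&(y>-.1)&(y<.0);p=P[k]
A=np.c_[p[:,:2]-p[:,:2].mean(0),np.ones(len(p))];print('walls plane',np.linalg.lstsq(A,p[:,2],rcond=None)[0],p.min(0),p.max(0))
E
python3 ck.py
```

```text
[ 0.4826 -0.0482  0.165 ] 13.725 0.6230111258292037 [ 0.532  -0.5184 -0.2225]
[ 254  152   58   80 4428] plane [-0.0017 -0.0068  0.0324] [ 0.4611 -0.0809  0.0262] [ 0.5053 -0.0167  0.0358] ((483.23193359375, -48.774200439453125), (44.13570785522461, 64.17948913574219), 0.07478295266628265)
walls plane [ 0.0002 -0.0023  0.0201] [ 0.4421 -0.1     0.0171] [ 0.525  -0.0023  0.0229]
```

View pics/w5.png

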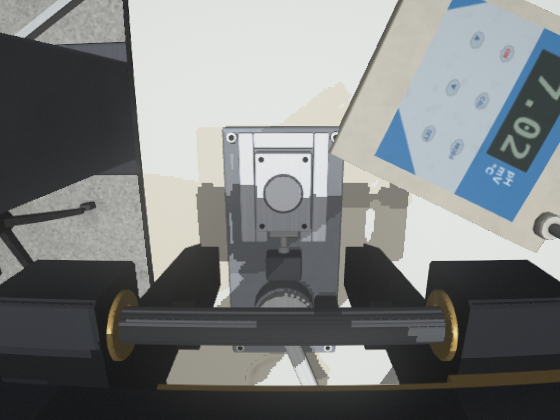

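Carrier sits in the pocket, about square (0.07°) and level, with its top at 32.4 mm (expected 32), foot rod behind it at about (284,240) px. Now the knob, expected at (0.516,-0.248) from pivot geometry and depth alike.

Request:
servo_tool:
  translation:
    - [-0.025,0.004,0]
    - [-0.045,0.008,0]
    - [-0.045,0.008,0]
    - [-0.045,0.008,0]
    - [-0.025,0.0035,0]
    - [-0.0145,0.002,0]
    - [0,0,0.02]
    - [0,0,0.02]
    - [0,0,0]
    - [0,0,0]
  turn:
    - [0,0,0]
    - [0,0,0]
    - [0,0,0]
    - [0,0,0]
    - [0,0,0]
    - [0,0,0]
    - [0,0,0]
    - [0,0,0]
    - [0,0,0]
    - [0,0,0]

```text
clock: 14.98
tool_pos: [0.5173, -0.2468, 0.1264]
eef_rot: [0.707, 0.708, 0.0, 0.0]
contact_force: [0.9, -0.5, 0.3]
opening: 0.625
finger_force: 0.0
```

```bash
python3 - <<'E'
from h import *
np.set_printoptions(precision=4,suppress=True,linewidth=200)
st=r.get_state();print(st['tool_pos'],st['clock'])
T=np.array([.5162,-.2477,.09])
for n in('wrist','side','top'):
    s=snap(n);P=cloud(s);d=P-T
    k=(abs(d[...,2]+.01)<.022)&(np.hypot(d[...,0],d[...,1])<.022)&(s['img'].max(2)<90)
    p=P[k];print(n,k.sum(),p.min(0) if len(p) else 0,p.max(0) if len(p) else 0)
    # top face
    k&=abs(d[...,2])<.006;p=P[k];print('  top',k.sum(),p.mean(0) if len(p) else 0)
E
```

```text
[ 0.5173 -0.2468  0.1264] 14.975
wrist 985 [ 0.509  -0.2544  0.0581] [ 0.5249 -0.2392  0.0919]
  top 640 [ 0.517  -0.2461  0.0892]
side 50 [ 0.5128 -0.2517  0.0584] [ 0.5257 -0.2348  0.0921]
  top 16 [ 0.5189 -0.2434  0.0885]
top 53 [ 0.509  -0.2531  0.0591] [ 0.5246 -0.2407  0.094 ]
  top 30 [ 0.5164 -0.2477  0.0897]
```

Request:
servo_tool:
  translation:
    - [0,0,0.02]
    - [0,0,0.025]
    - [0,0,0.018]
    - [0,0,0.01]
    - [0,0,0]
    - [0,0,0]
  turn:
    - [0,0,0]
    - [0,0,0]
    - [0,0,0]
    - [0,0,0]
    - [0,0,0]
    - [0,0,0]

```text
clock: 15.88
tool_pos: [0.5175, -0.2476, 0.0536]
eef_rot: [0.707, 0.707, 0.0, 0.001]
contact_force: [0.1, -0.0, -0.2]
opening: 0.619
finger_force: 0.0
```

Request:
servo_tool:
  translation:
    - [0,0,0]
    - [0,0,0]
    - [0,0,0]
    - [0,0,0]
    - [0,0,0]
    - [0,0,0]
    - [0,0,0]
  turn:
    - [0,0,0]
    - [0,0,0]
    - [0,0,0]
    - [0,0,0]
    - [0,0,0]
    - [0,0,0]
    - [0,0,0]
  grip: 0
  grip_force: 30

```text
clock: 16.75
tool_pos: [0.517, -0.2476, 0.0531]
eef_rot: [0.707, 0.707, 0.0, 0.0]
contact_force: [1.5, -0.5, -0.0]
opening: 0.17
finger_force: 30.0
```

Request:
servo_tool:
  translation:
    - [-0.0015,-0.0045,0]
    - [-0.0013,-0.0046,0]
    - [-0.0011,-0.0046,0]
    - [-0.0008,-0.0047,0]
    - [0,0,0]
    - [0,0,0]
  turn:
    - [0,0,0]
    - [0,0,0]
    - [0,0,0]
    - [0,0,0]
    - [0,0,0]
    - [0,0,0]

```text
clock: 17.5
tool_pos: [0.4987, -0.2523, 0.0531]
eef_rot: [0.707, 0.707, 0.0, 0.0]
contact_force: [3.6, -0.7, -0.0]
opening: 0.17
finger_force: 30.0
```

Request:
servo_tool:
  translation:
    - [-0.0006,-0.0047,0]
    - [-0.0003,-0.0047,0]
    - [-0.0001,-0.0048,0]
    - [0.0001,-0.0048,0]
    - [0,0,0]
    - [0,0,0]
  turn:
    - [0,0,0]
    - [0,0,0]
    - [0,0,0]
    - [0,0,0]
    - [0,0,0]
    - [0,0,0]

```text
clock: 18.25
tool_pos: [0.4796, -0.2533, 0.0531]
eef_rot: [0.707, 0.707, -0.0, 0.0]
contact_force: [3.8, -0.8, -0.6]
opening: 0.171
finger_force: 30.0
```

Request:
servo_tool:
  translation:
    - [0.0003,-0.0047,0]
    - [0.0006,-0.0047,0]
    - [0.0008,-0.0047,0]
    - [0.0011,-0.0046,0]
    - [0,0,0]
    - [0,0,0]
  turn:
    - [0,0,0]
    - [0,0,0]
    - [0,0,0]
    - [0,0,0]
    - [0,0,0]
    - [0,0,0]

```text
clock: 19.0
tool_pos: [0.4609, -0.2506, 0.0531]
eef_rot: [0.707, 0.707, -0.0, 0.0]
contact_force: [4.2, -2.3, -0.2]
opening: 0.169
finger_force: 30.0
```

```bash
python3 - <<'E'
from h import *
np.set_printoptions(precision=4,suppress=True,linewidth=200)
s=snap('wrist');save(s,'w6.png');P=cloud(s)
st=r.get_state();T=st['tool_pos'];print(T,st['clock'],st['opening'],st['contact_force'],abs(st['qd']).max())
d=T[:2]-[.4838,-.1582];print('q est',.35-np.arctan2(d[0],-d[1]),np.hypot(*d))
x,y,z=P[...,0],P[...,1],P[...,2]
m=((z>.026)&(z<.038)&(x>.45)&(x<.515)&(y>-.095)&(y<-.0)).astype(np.uint8)
n,l,q,_=cv2.connectedComponentsWithStats(m)
if n>1:
    i=1+q[1:,4].argmax();p=P[l==i];A=np.c_[p[:,:2]-p[:,:2].mean(0),np.ones(len(p))]
    print(np.linalg.lstsq(A,p[:,2],rcond=None)[0],cv2.minAreaRect(p[:,:2].astype(np.float32)*1000))
t=snap('top');Q=cloud(t)
k=(abs(Q[...,2]-.032)<.005)&(abs(Q[...,0]-.4836)<.022)&(Q[...,1]>-.09)&(Q[...,1]<-.005)
if k.any(): print('top',Q[k].min(0),Q[k].max(0),k.sum())
E
```

```text
[ 0.4609 -0.2506  0.0531] 19.05 0.16983818585763957 [ 4.1547 -1.1773 -0.1289] 0.0036444396806433557
q est 0.5930774940851559 0.09516933688876457
top [ 0.4617 -0.0805  0.0271] [ 0.5037 -0.0166  0.037 ] 409
```

View pics/w6.png

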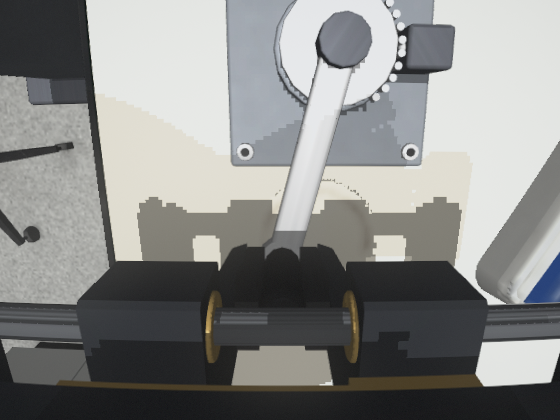

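Wrist view: the knob is held at about (283,290) px and the arm now leans towards -x; the estimated angle is 0.593 rad, in the third notch. Next I check the carrier under the foot's push.

```bash
python3 - <<'E'
from h import *
o=np.zeros((600,800,3),np.uint8)
t=snap('top');c=cv2.cvtColor(t['img'],cv2.COLOR_RGB2BGR)
o[:300,:800]=cv2.resize(c[190:226,308:404],None,fx=8.3334,fy=8.3334,interpolation=cv2.INTER_CUBIC)[:300,:800]
u=snap('side');c=cv2.cvtColor(u['img'],cv2.COLOR_RGB2BGR)
q=cv2.resize(c[175:217,245:300],None,fx=7,fy=7,interpolation=cv2.INTER_CUBIC);o[300:300+q.shape[0],:q.shape[1]]=q[:300]
cv2.imwrite('pics/c7.png',o)
U=cloud(u);k=(abs(U[...,2]-.032)<.005)&(abs(U[...,0]-.484)<.018)&(U[...,1]>-.1)&(U[...,1]<0);p=U[k]
print(p.min(0),p.max(0),np.median(p[:,2]))
k=(abs(U[...,2]-.02)<.003)&(abs(U[...,0]-.484)<.02)&(U[...,1]>-.03)&(U[...,1]<.01);p=U[k];print('wall',p.min(0),p.max(0))
E
```

```text
[ 0.46617814 -0.09851969  0.02744426] [ 0.50189192 -0.0088121   0.03697645] 0.032626237049636964
wall [ 0.46601444 -0.01979224  0.0174628 ] [5.03954294e-01 2.01580668e-04 2.28436261e-02]
```

View pics/c7.png

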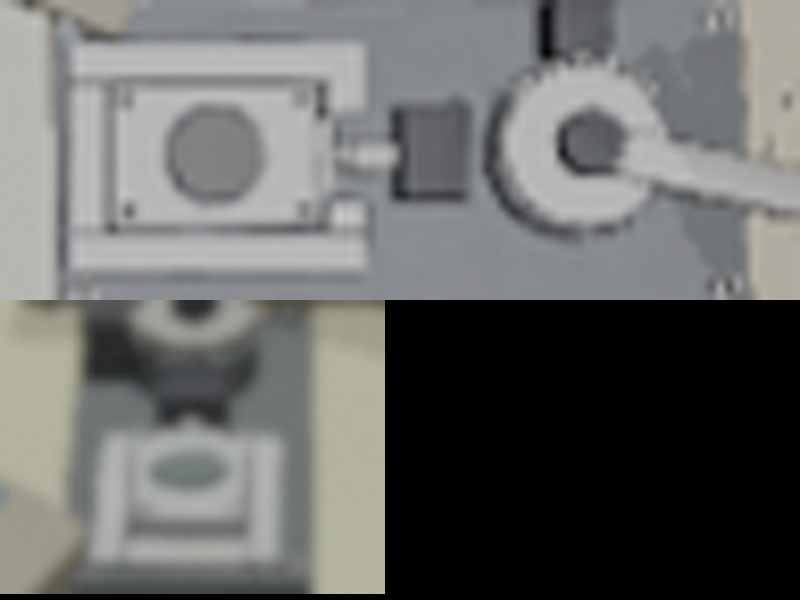

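The carrier lies square in the pocket, its far edge close to the +y wall. The foot is out against its -y side at (328,150), with the 3–4 mm gap showing beside it at (322,100). Handing in.

```bash
python3 -c "
from plant import r
s=r.get_state();print(s['clock'],s['tool_pos'],s['contact_force'],s['finger_force']);print(r.finish_job())"
```

```text
19.2 [ 0.46090568 -0.25057918  0.05307626] [ 4.68546879 -1.87877689 -0.25162113] 30.000126231461763
the job is handed in; nothing more can be done
None
```

The carrier is seated square and flat in the pocket and released. The lever is held still in its third click (about 0.59 rad), the petri dish and tape roll were not touched, and the job was handed in at 19.2 s; no verdict came back.

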